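# Open the hinged press mould: loosen wing nut, swing out eyebolt, raise lid

## Task

Open the hinged glass press mould on the bench: back its wing nut off counter-clockwise, about half a turn or a little more, until its washer clears the lips of the slotted lug, then swing the eyebolt out of the slot and down to its stop, and lift the lid by its handle until it stands steeply open, 60 degrees or more. Leave the soap bottle, tumbler, jacks and paddle beside it where they are.

Things in the scene. Friction and masses are not known exactly. Their poses are not given: they have to be found in the camera images.
- mould: Fixed dark steel press mould, a block 150 (x) x 200 (y) x 90 high, with a 10 thick aluminium lid on top (lid top at z 100). Origin: centre of its underside on the bench. Its -x face is the front, with lug, eyebolt and lid handle; the lid hinge is at its back (+x).
- nut_wings (a point): Centre of the wings of the steel wing nut on the eyebolt: a flat upright plate with round lobes, 60 long along this point's x axis, 10 thick along its y (grip it there), from 19 below to 14 above this point; z is the bolt's axis. Below it a neck 10 across and, 23 to 28 below, a square washer 20 x 24 that does not turn and rests on the lug when tight. The nut is captive.
- nut (a joint): Turn of the wing nut, rad; 0 is fully tight, grows counter-clockwise seen from above (loosening), end stop at 4.6. Starts between 0 and 0.4. Coarse thread: the nut and its washer rise 2.5 mm per rad. It turns stiffly (0.12 N m) and stays where it is left. The washer passes over the lug's lips from about 2.2 rad; below that the lips hold the eyebolt in.
- bolt_pivot (a point): Centre of the eyebolt's hinge pin, 28 above the bench on the mould's front, at (-95, -50) mm in the mould's frame; the pin runs along the mould's y. The upright bolt (8 across) stands in a 12 wide slot of the lug, a fork 38 long in front of the lid; lug top 72 above this pin, with lips 4 high across both fork ends, 12 to 15 in front of the bolt's axis. The axes are those of the mould.
- bolt (a joint): Swing of the eyebolt, rad; 0 upright in the slot, grows as its top swings outward, to the mould's -x; stop at 1.35 (top a little above level). Turns easily, falls on by itself under the nut's weight beyond about 0.3 and stays down.
- lid_handle (a point): Middle of the straight grip of the lid's U-shaped handle: round steel bar 12 across, 90 long along the mould's y, free all round, 60 in front of the lid's front edge and 95 above the bench when shut. Moves with the lid. Best pinched from above, fingers in front of and behind the bar; the round bar can turn in the grip as the lid rises.
- lid_hinge (a point): Point on the lid's hinge axis, at the back of the mould; the axis runs along the mould's y; 215 behind the handle bar, 95 above the bench.
- lid (a joint): Opening of the lid, rad; 0 shut, grows as its front rises, stop at 1.7. Friction hinge: stays at any angle it is left at; about 5 to 9 N at the handle raises it. It cannot open while the eyebolt is in the slot.
- soap: Loose clear soap bottle, 60 across, 170 high; origin at its underside. Bystander.
- tumbler: Loose green glass tumbler, 72 across, 90 high; origin at its underside. Bystander.
- jacks: Loose steel jacks (long glassblower's tongs) lying flat, 260 x 62 x 12; origin at its underside near the middle. Bystander.
- paddle: Loose wooden paddle lying flat, 220 x 70 x 16; origin at its underside near the middle. Bystander.

How it is judged:
On the way, in this order (a step that is already met when the one before it is completed fails the run):
1. the wing nut is backed off (2.0 rad or more) while the eyebolt still stands in the slot (value of joint nut above 2 rad and value of joint bolt below 0.25 rad and value of joint lid below 0.1 rad), for 0.1 s.
2. the eyebolt is swung out of the lug (1.0 rad or more), the lid still shut (value of joint bolt above 1 rad and value of joint lid below 0.1 rad), for 0.2 s.
At the end, for the whole second after the job is handed in: The wing nut is still backed off 1.0 rad or more, the eyebolt lies swung out at 1.0 rad or more, and the lid stands open by itself at 0.95 rad (54 degrees) or more, at rest (value of joint each of nut, bolt above 1 rad and value of joint lid above 0.95 rad and velocity of joint lid between -0.1 and 0.1 rad/s); the robot touches nothing.
It fails at once if a bystander (soap bottle, tumbler, jacks, paddle) is moved by more than 30 mm (distance of any of soap, tumbler, jacks, paddle from where it was at the start of the episode above 0.03 m).
It also fails if it takes over 70 s, if anything falls off the work surface, if the arm or the gripper's body presses on something with over 40 N, if the wrist force passes 120 N, or if a joint passes its speed limit or range.

## Robot

A 6-joint arm with a two-finger parallel gripper is mounted at the origin on the work surface. World frame = base frame: x ahead of the robot, y to its left, z up, the work surface at z = 0. Lengths are in m, angles in rad, forces in N, time in s.
With the tool pointing down it reaches from about 0.35 to 0.925 m from the base axis. Payload 6.4 kg.
Tool frame: the origin (TCP) lies between the finger pads; the fingertips stand 11 mm ahead of it and the grasp point (between the pads) lies 8 mm behind it; z points along the fingers, y is the direction in which the jaws open and shut (so a half turn about z gives the same grasp; the last joint's range is limited). The gripper opens to 85 mm and grips with 20 to 120 N. Pads are 22 mm wide; open, the fingers measure 114 mm over their backs; the gripper's body (76 mm by 85 mm) begins 54 mm behind the grasp point. The pads swing forward as they close: fully open they stand 13 mm farther back than shut.
Start: joints at [-1.343, 0.245, 1.558, -0, 1.339, -0.174], TCP at [0.254, -0.598, 0.242] pointing down, gripper open.
Joint ranges: [-3.13, 3.13], [-1.02, 2.26], [0.13, 2.54], [-0.95, 4.09], [0.21, 2.88], [-2.74, 2.74]. Speed limits (rad/s): [2.57, 2.57, 3.14, 3.14, 3.14, 3.14].

## Interface

Orientations are given as a rotation vector (axis times angle).
In Python, from station import robot gives the robot as it stands. Calls block until the motion is done:
- robot.movep(position, orientation): joint-space move of the TCP to a pose.
- robot.move_straight(position, max_speed=0.15, frame=None, stop_force=None): straight line of the TCP; frame=None keeps the orientation; max_speed is the mean speed in m/s. With stop_force (N) it stops when the force on the tool has changed by that much, and returns True; else False.
- robot.movej(angles): joint-space move.
- robot.open() and robot.clamp(): open the fingers fully, or close them until they stop; the grip force is fixed at half the most.
- robot.wait(seconds).
- robot.inverse_kinematics(position, orientation): joint angles nearest the present ones, or None.
- robot.get_state(): the state.
- robot.grab_frame(name): name is "scene" or "top" or "wrist"; returns (picture, depth): 384x512x3 uint8, red, green, blue; 384x512 float32, m along the optical axis (not along the pixel's ray), 0 where there is no reading.
- robot.get_calibration(name): a dict with "fov_y" (degrees; the focal length in pixels is half the picture's height over the tangent of half this angle, whatever the lens; pixels are square), "cx", "cy" (the principal point, pixels), "k1" (the pictures are not rectified: a ray, as slopes to the right and down, at radius r is drawn at 1 + k1 r^2 times it, then the intrinsics apply), "world_from_camera" (4x4, takes a point from camera to world coordinates); the wrist camera has in their place "tool_from_camera" (4x4, takes a point from camera to tool coordinates, whose origin is the TCP and whose axes are the flange's). Camera axes: x right, y up, looking along -z (the intrinsics and any distortion apply to the point x, -y, -z); pixel columns grow to the right and rows downward; lengths in m; the calibration is good to about 2 mm. A picture is of the moment at which its call begins: read the wrist's pose just before it. get_calibration takes no time and is no camera call.
A pose or a line that the arm cannot do raises robot.Unreachable and nothing moves.
- robot.job_done(): hands the job in, once; it reports no verdict.
The state is a dict: "time_s": time; "joint_positions": joint angles; "joint_velocities": joint speeds; "tau": joint torques, N m; "tool_pos": TCP position; "orientation": TCP orientation; "force": force on the tool from outside, world axes, zero at the start; "wrist_torque": the same for the moment, N m; "grip_width": opening from 0.0 (shut) to 1.0 (fully open).
Only numpy, scipy, OpenCV 4.12 (cv2) and the standard library are available. Lean on these libraries where they do the work, as an engineer would, in place of code of your own. Each camera call takes 0.05 s, during which the arm holds its last target. There are 200 camera calls.

## Working session

There is one attempt and no reset: what is moved stays moved. The work goes in short steps, each a Python script; the robot and the scene stay as the last script left them, time stands still between calls to the robot, and variables do not carry over. Pictures are saved under pics/ and viewed, on a budget of 10 in all, crops included, one or two more only if the job needs it, and the job is handed in when it is done.

```bash
mkdir -p pics; ls; cat > h.py <<'E'
import numpy as np, cv2
from station import robot
from scipy.spatial.transform import Rotation as R
def cal(name):
    c=robot.get_calibration(name); f=192/np.tan(np.radians(c["fov_y"]/2))
    if "world_from_camera" in c: T=np.array(c["world_from_camera"])
    else:
        s=robot.get_state(); W=np.eye(4); W[:3,:3]=R.from_rotvec(s["orientation"]).as_matrix(); W[:3,3]=s["tool_pos"]
        T=W@np.array(c["tool_from_camera"])
    return c,f,T
def rays(name,uv):
    c,f,T=cal(name); K=np.array([[f,0,c["cx"]],[0,f,c["cy"]],[0,0,1]])
    p=cv2.undistortPoints(np.array(uv,float).reshape(-1,1,2),K,np.array([c["k1"],0,0,0.])).reshape(-1,2)
    d=np.c_[p[:,0],-p[:,1],-np.ones(len(p))]
    return T[:3,3],d@T[:3,:3].T
def onplane(name,uv,z):
    o,d=rays(name,uv); return o+d*((z-o[2])/d[:,2])[:,None]
def cloud(name,depth):
    v,u=np.mgrid[:384,:512]; o,d=rays(name,np.c_[u.ravel(),v.ravel()])
    P=o+d*depth.reshape(-1,1); P[depth.ravel()==0]=np.nan
    return P.reshape(384,512,3)
E
python3 - <<'E'
from h import *
ims=[]
for n in("scene","top"):
    im,d=robot.grab_frame(n); np.savez(f"{n}.npz",im=im,d=d); P=cloud(n,d); np.save(n+"P.npy",P)
    cv2.imwrite(f"pics/{n}.png",cv2.resize(im[...,::-1],(800,600))); print(n,robot.get_calibration(n))
print(robot.get_state())
E
```

```text
pics
scene {'fov_y': 46.46810522605351, 'cx': 258.58172988903453, 'cy': 191.1276899539466, 'k1': -0.04764688775352646, 'world_from_camera': array([[ 0.24933154, -0.70028052,  0.66891029,  1.21854858],
       [ 0.96826696,  0.19247424, -0.1594138 , -0.11156022],
       [-0.01711362,  0.68743062,  0.72604839,  0.7875751 ],
       [ 0.        ,  0.        ,  0.        ,  1.        ]])}
top {'fov_y': 45.58640231211376, 'cx': 260.1993402478142, 'cy': 194.88440912455565, 'k1': -0.15909972388180973, 'world_from_camera': array([[-0.02316571,  0.98782474, -0.15383637,  0.45345566],
       [-0.99969633, -0.02418221, -0.00473951,  0.05029005],
       [-0.00840191,  0.15367986,  0.98808497,  1.15622242],
       [ 0.        ,  0.        ,  0.        ,  1.        ]])}
{'time_s': 0.1, 'joint_positions': array([-1.34310235e+00,  2.45721366e-01,  1.55887983e+00,  3.18147516e-07,
        1.33866876e+00, -1.74107739e-01]), 'joint_velocities': array([-2.94183030e-05, -6.48267642e-04, -3.97164847e-03,  9.83190873e-04,
        9.17323408e-04,  2.37803824e-04]), 'tau': array([-6.64662984e-04, -4.30670714e+01, -3.27129650e+01, -1.53808373e-04,
        2.80225271e-03, -8.37357533e-06]), 'tool_pos': array([ 0.25409383, -0.59776948,  0.24131172]), 'orientation': array([-3.07676349e+00, -6.26576874e-01,  7.00597165e-05]), 'force': array([ 1.07815751, -0.26534615,  0.02218838]), 'wrist_torque': array([0.02860106, 0.00083753, 0.04264949]), 'grip_width': 1.0002528616289288}
```

View pics/scene.png

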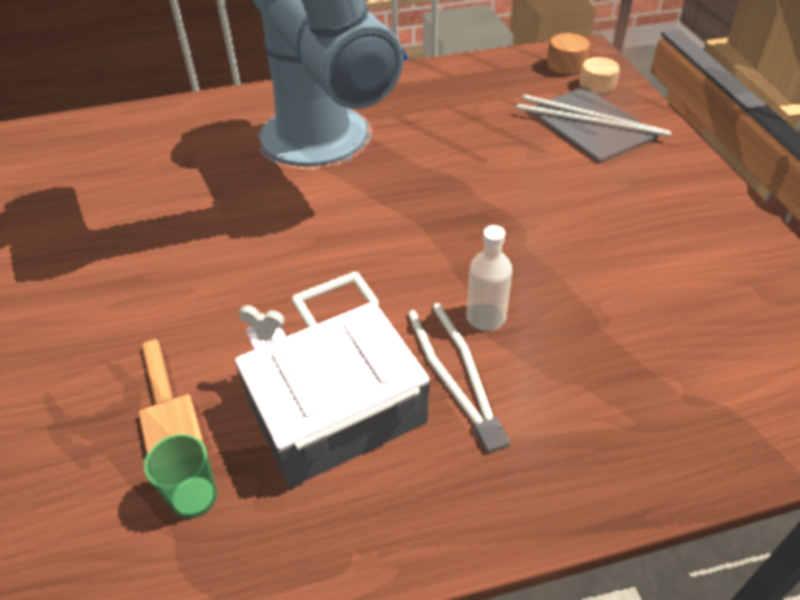

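View pics/top.png

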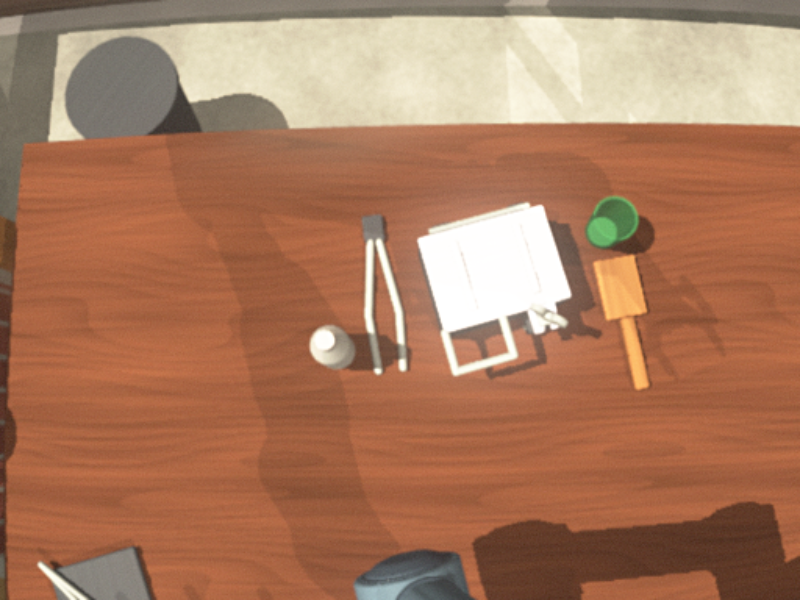

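The scene view shows the mould lid centred near (330,375), with the handle at (335,285) and the wing nut at (262,320). In the top view the lid corners are near (446,331), (570,298), (545,205) and (418,240), the handle bar runs from (456,374) to (517,355), and the nut is at (548,316). I'll measure these from the point clouds.

```bash
python3 - <<'E'
from h import *
P=np.load("topP.npy"); S=np.load("sceneP.npy")
m=(abs(P[...,2]-.1)<.008); m[:, :]&=(P[...,0]>.3)
n,l,st,c=cv2.connectedComponentsWithStats(m.astype(np.uint8)); k=1+np.argmax(st[1:,4]); q=P[l==k][:,:2].astype(np.float32)
# lid: erode away handle
mm=cv2.morphologyEx((l==k).astype(np.uint8),cv2.MORPH_OPEN,np.ones((17,17)))
r=cv2.minAreaRect(P[mm>0][:,:2].astype(np.float32)); print("lid rect",r,np.nanmedian(P[mm>0][:,2]))
uv=np.array([(446,331),(570,298),(545,205),(418,240),(456,374),(517,355)])*.64
C=onplane("top",uv,.1); print(C.round(4))
f=C[1]-C[0];b=C[2]-C[3];print("yaw of y axis (left - right)",[np.degrees(np.arctan2(v[1],v[0])).round(1) for v in(-f,-b,C[4]-C[5], C[3]-C[0],C[2]-C[1])])
for nm,A in(("top",P),("scene",S)):
    near=(np.linalg.norm(A[...,:2]-onplane("top",[np.array([548,316])*.64],.128)[0,:2],axis=-1)<.06)&(A[...,2]>.113)&(A[...,2]<.16)
    N=A[near]; print(nm,len(N),N.mean(0) if len(N) else 0, N[:,2].min(),N[:,2].max()); rr=cv2.minAreaRect(N[:,:2].astype(np.float32)); print(rr, cv2.boxPoints(rr).round(3).tolist())
E
```

```text
lid rect ((0.6761459112167358, -0.07639742642641068), (0.15740951895713806, 0.09202193468809128), 15.305782318115234) 0.10040292367879644
[[ 0.5765 -0.0024  0.1   ]
 [ 0.6218 -0.1915  0.1   ]
 [ 0.768  -0.1617  0.1   ]
 [ 0.7167  0.0357  0.1   ]
 [ 0.5122 -0.0153  0.1   ]
 [ 0.538  -0.1069  0.1   ]]
yaw of y axis (left - right) [np.float64(103.5), np.float64(104.6), np.float64(105.7), np.float64(15.2), np.float64(11.5)]
top 161 [ 0.59223509 -0.14940458  0.13499468] 0.11321236273677382 0.14599489734395465
((0.5933142900466919, -0.15028251707553864), (0.06036793813109398, 0.010580445639789104), 60.352134704589844) [[0.5740000009536743, -0.17399999499320984], [0.5830000042915344, -0.17900000512599945], [0.6129999756813049, -0.12700000405311584], [0.6039999723434448, -0.12099999934434891]]
scene 291 [ 0.59823531 -0.15214923  0.13016592] 0.11302852397635821 0.14275544701957765
((0.5956664085388184, -0.1518443524837494), (0.05917336046695709, 0.012744558975100517), 58.54903793334961) [[0.574999988079071, -0.17399999499320984], [0.5860000252723694, -0.18000000715255737], [0.6169999837875366, -0.12999999523162842], [0.6060000061988831, -0.12300000339746475]]
```

```bash
cat >> h.py <<'E'
def down(yaw_jaw,tilt=0):
    """tool z down (tilted by tilt towards the jaw direction), tool y along yaw_jaw"""
    j=np.array([np.cos(yaw_jaw),np.sin(yaw_jaw),0]); u=np.array([0,0,1.])
    z=np.sin(tilt)*j-np.cos(tilt)*u; y=np.cos(tilt)*j+np.sin(tilt)*u
    return R.from_matrix(np.c_[np.cross(y,z),y,z]).as_rotvec()
MY=np.radians(14.3); MC=np.array([.671,-.080]); NUT=np.array([.5935,-.151])
ex=np.array([np.cos(MY),np.sin(MY),0]); ey=np.array([-np.sin(MY),np.cos(MY),0])
def mw(x,y,z): return np.r_[MC,0]+x*ex+y*ey+np.array([0,0,z])
E
python3 - <<'E'
from h import *
for k in(0,1,-1):
  y0=np.radians(59.5-90)+k*np.pi
  for dy in(0,.5,1,1.5,2,2.5,2.8):
    q=robot.inverse_kinematics(np.r_[NUT,.125],down(y0+dy)); print(k,dy,None if q is None else np.round(q,2))
bar=mw(-.135,.054,.095); h=mw(.08,.054,.095)
for t in(0,.3,.45):
  for th in(0,.6,1.2):
    p=h-ex*.215*np.cos(th)+np.array([0,0,.215*np.sin(th)])
    for f in(0,np.pi):
      o=down(MY+f,t if f==0 else -t); q=robot.inverse_kinematics(p,o); print("H",t,th,f,None if q is None else np.round(q,2))
E
```

```text
0 0 [-0.43  0.29  1.73 -0.    1.12  0.1 ]
0 0.5 [-0.43  0.29  1.73 -0.    1.12 -0.4 ]
0 1 [-0.43  0.29  1.73 -0.    1.12 -0.9 ]
0 1.5 [-0.43  0.29  1.73 -0.    1.12 -1.4 ]
0 2 [-0.43  0.29  1.73  0.    1.12 -1.9 ]
0 2.5 [-0.43  0.29  1.73 -0.    1.12 -2.4 ]
0 2.8 [-0.43  0.29  1.73  0.    1.12 -2.7 ]
1 0 None
1 0.5 [-0.43  0.29  1.73 -0.    1.12  2.74]
1 1 [-0.43  0.29  1.73 -0.    1.12  2.24]
1 1.5 [-0.43  0.29  1.73  0.    1.12  1.74]
1 2 [-0.43  0.29  1.73 -0.    1.12  1.24]
1 2.5 [-0.43  0.29  1.73 -0.    1.12  0.74]
1 2.8 [-0.43  0.29  1.73  0.    1.12  0.44]
-1 0 None
-1 0.5 [-0.43  0.29  1.73 -0.    1.12  2.74]
-1 1 [-0.43  0.29  1.73 -0.    1.12  2.24]
-1 1.5 [-0.43  0.29  1.73 -0.    1.12  1.74]
-1 2 [-0.43  0.29  1.73 -0.    1.12  1.24]
-1 2.5 [-0.43  0.29  1.73 -0.    1.12  0.74]
-1 2.8 [-0.43  0.29  1.73  0.    1.12  0.44]
H 0 0 0 [-0.33  0.16  1.96  0.    1.03 -0.58]
H 0 0 3.141592653589793 [-0.33  0.16  1.96  0.    1.03  2.56]
H 0 0.6 0 [-0.29  0.07  1.8   0.    1.27 -0.54]
H 0 0.6 3.141592653589793 [-0.29  0.07  1.8   0.    1.27  2.6 ]
H 0 1.2 0 [-0.21  0.23  1.48  0.    1.43 -0.46]
H 0 1.2 3.141592653589793 [-0.21  0.23  1.48  0.    1.43  2.68]
H 0.3 0 0 [-0.42  0.02  2.13  0.26  0.77 -0.83]
H 0.3 0 3.141592653589793 [-0.42  0.02  2.13  0.26  0.77  2.31]
H 0.3 0.6 0 [-0.37 -0.08  1.97  0.2   1.01 -0.71]
H 0.3 0.6 3.141592653589793 [-0.37 -0.08  1.97  0.2   1.01  2.44]
H 0.3 1.2 0 [-0.27  0.08  1.67  0.16  1.14 -0.57]
H 0.3 1.2 3.141592653589793 [-0.27  0.08  1.67  0.16  1.14  2.58]
H 0.45 0 0 [-0.47 -0.03  2.2   0.48  0.67 -1.05]
H 0.45 0 3.141592653589793 [-0.47 -0.03  2.2   0.48  0.67  2.09]
H 0.45 0.6 0 [-0.41 -0.14  2.06  0.35  0.89 -0.83]
H 0.45 0.6 3.141592653589793 [-0.41 -0.14  2.06  0.35  0.89  2.31]
H 0.45 1.2 0 [-0.3   0.01  1.76  0.27  1.   -0.65]
H 0.45 1.2 3.141592653589793 [-0.3   0.01  1.76  0.27  1.    2.49]
```

```bash
python3 - <<'E'
from h import *
y0=np.radians(59.5-90); o=down(y0)
robot.movep(np.r_[NUT,.22],o)
im,d=robot.grab_frame("wrist"); cv2.imwrite("pics/w1.png",im[...,::-1])
P=cloud("wrist",d); N=P[(np.linalg.norm(P[...,:2]-NUT,axis=-1)<.06)&(P[...,2]>.115)&(P[...,2]<.16)]
if len(N)>20: rr=cv2.minAreaRect(N[:,:2].astype(np.float32)); print(len(N),rr,N[:,2].max())
print(robot.get_state()["time_s"])
E
```

```text
1213 ((0.5959756970405579, -0.1494121551513672), (0.0567481592297554, 0.009889813140034676), 59.54372787475586) 0.14399208218074766
2.175
```

View pics/w1.png

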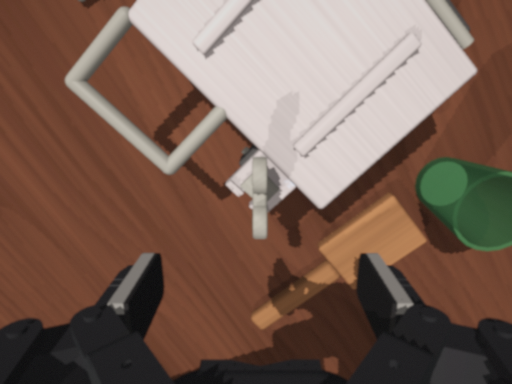

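The wrist view shows the nut plate at (260,197), upright in the picture and so square to the jaws, with nothing under the fingers. The paddle and tumbler are clear. Next I grip and turn.

```bash
sed -i 's/NUT=np.array(.*/NUT=np.array([.5953,-.1500])/' h.py; python3 - <<'E'
from h import *
y0=np.radians(59.5-90)
robot.movep(np.r_[NUT,.20],down(y0))
print(robot.move_straight(np.r_[NUT,.124],.06,stop_force=15)); robot.clamp()
s=robot.get_state(); print(s["grip_width"],s["force"].round(1),s["tool_pos"])
for a in np.arange(1,8)*.38:
    robot.movep(np.r_[NUT,.124+.0025*a],down(y0+a)); s=robot.get_state(); print(round(a,2),s["force"].round(1),s["wrist_torque"].round(2),round(s["grip_width"],3),s["joint_positions"][5].round(2))
print(s["time_s"])
im,d=robot.grab_frame("scene"); cv2.imwrite("pics/s2.png",im[100:300,100:356,::-1].repeat(2,0).repeat(2,1))
E
```

```text
False
0.1059536199641393 [-4.8  1.6  4.2] [ 0.59480203 -0.14970013  0.12414643]
0.38 [-6.6  2.3  5.4] [0.49 1.01 0.06] 0.107 -0.28
0.76 [-7.5  3.3  7.6] [0.48 1.39 0.1 ] 0.103 -0.66
1.14 [-9.2  1.9  8.4] [0.41 1.66 0.05] 0.103 -1.04
1.52 [-11.3   1.5   9.1] [0.27 1.82 0.06] 0.102 -1.42
1.9 [-10.9  -0.6   8.3] [0.05 2.06 0.06] 0.104 -1.8
2.28 [-11.6  -0.5   8. ] [-0.25  1.99  0.09] 0.107 -2.18
2.66 [-9.8 -3.5  7.2] [-0.52  2.03  0.08] 0.101 -2.56
7.675
```

View pics/s2.png

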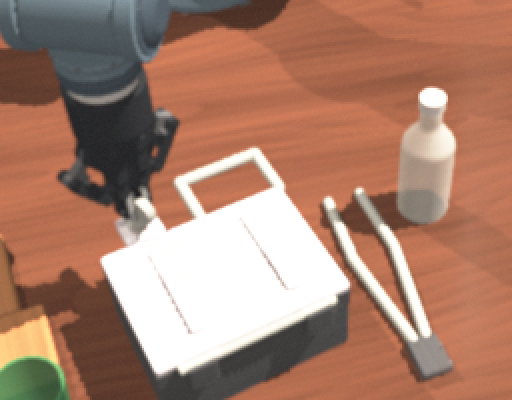

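The nut has turned 2.66 rad with no slip: the grip width stayed constant and the plate turned with the jaws. I'll swing the gripped nut rigidly about the pivot pin.

```bash
python3 - <<'E'
from h import *
s=robot.get_state(); p0=s["tool_pos"]; R0=R.from_rotvec(s["orientation"])
print(p0)
piv=np.r_[p0[:2],.028]
for th in np.arange(1,10)*.1:
    Q=R.from_rotvec(-th*ey)
    try: robot.movep(piv+Q.apply(p0-piv),(Q*R0).as_rotvec())
    except robot.Unreachable: print("unreach",th); break
    s=robot.get_state(); print(round(th,2),s["force"].round(1),s["wrist_torque"].round(2),round(s["grip_width"],3),s["joint_positions"].round(2))
    if np.linalg.norm(s["force"])>40: print("force"); break
print(s["time_s"])
im,d=robot.grab_frame("scene"); cv2.imwrite("pics/s3.png",im[100:300,100:356,::-1].repeat(2,0).repeat(2,1))
E
```

```text
[ 0.59329398 -0.15115488  0.13074785]
0.1 [-0.6  1.3  0.2] [0.26 0.04 0.09] 0.103 [-0.47  0.22  1.81  0.07  1.04 -2.63]
0.2 [-0.5  1.8  0.1] [0.18 0.23 0.08] 0.107 [-0.51  0.16  1.89  0.16  0.96 -2.73]
unreach 0.30000000000000004
8.225
```

View pics/s3.png

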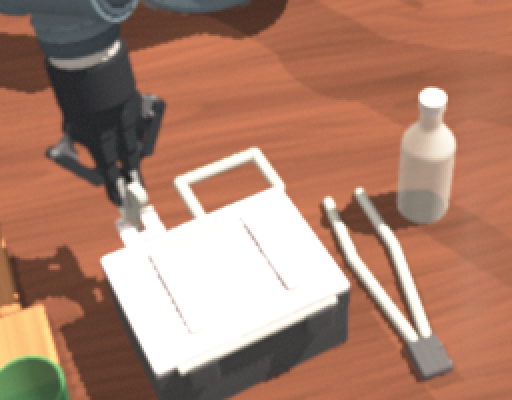

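The bolt has swung 0.2 rad freely, and joint 6 is now at its limit. I'll continue the arc with the orientation held, letting the plate pivot between the pads, and then release.

```bash
python3 - <<'E'
from h import *
p0=np.array([.59329,-.15115,.13075]); piv=np.r_[p0[:2],.028]
for th in (.3,.4,.5,.6,.7):
    robot.move_straight(piv+R.from_rotvec(-th*ey).apply(p0-piv),.06)
    s=robot.get_state(); print(th,s["force"].round(1),s["wrist_torque"].round(2),round(s["grip_width"],3))
    if np.linalg.norm(s["force"])>40: print("force"); break
robot.open(); robot.wait(1); print(robot.get_state()["force"].round(1))
Rm=R.from_rotvec(s["orientation"]).as_matrix()
robot.move_straight(s["tool_pos"]-.08*Rm[:,2]+np.array([0,0,.05]),.1)
s=robot.get_state(); print(s["time_s"],s["tool_pos"])
im,d=robot.grab_frame("scene"); cv2.imwrite("pics/s4.png",im[100:300,100:356,::-1].repeat(2,0).repeat(2,1))
E
```

```text
0.3 [ 5.4  2.8 -1.9] [ 0.38 -1.41  0.05] 0.1Traceback (most recent call last):
  File "<stdin>", line 4, in <module>
station.Unreachable: the arm cannot follow that straight line within its joint ranges
```

```bash
python3 - <<'E'
from h import *
p0=np.array([.59329,-.15115,.13075]); piv=np.r_[p0[:2],.028]; yv=np.radians(59.5-90)+2.66
pt=lambda th: piv+R.from_rotvec(-th*ey).apply(p0-piv)
for th in(.3,.45,.6,.7):
  for b in(0,.15,.3):
    q=robot.inverse_kinematics(pt(th),down(yv-b)); print(th,b,None if q is None else q.round(2))
plan=[]
for th in(.3,.4,.5,.6):
    b=next(b for b in(0,.05,.1,.15,.2,.3) if robot.inverse_kinematics(pt(th),down(yv-b)) is not None and robot.inverse_kinematics(pt(th),down(yv-b))[5]<-1.5); plan.append((th,b))
print(plan)
for th,b in plan:
    robot.movep(pt(th),down(yv-b))
    s=robot.get_state(); print(th,s["force"].round(1),s["wrist_torque"].round(2),round(s["grip_width"],3))
    if np.linalg.norm(s["force"])>40: print("force"); break
robot.open(); robot.wait(1); s=robot.get_state(); print(s["force"].round(1))
robot.move_straight(s["tool_pos"]+np.array([0,0,.12]),.1)
s=robot.get_state(); print(s["time_s"],s["tool_pos"])
im,d=robot.grab_frame("scene"); cv2.imwrite("pics/s4.png",im[100:300,100:356,::-1].repeat(2,0).repeat(2,1))
E
```

```text
0.3 0 [-0.47  0.23  1.8   0.    1.11 -2.6 ]
0.3 0.15 [-0.47  0.23  1.8  -0.    1.11 -2.45]
0.3 0.3 [-0.47  0.23  1.8  -0.    1.11 -2.3 ]
0.45 0 [-0.48  0.21  1.84  0.    1.09 -2.61]
0.45 0.15 [-0.48  0.21  1.84 -0.    1.09 -2.46]
0.45 0.3 [-0.48  0.21  1.84 -0.    1.09 -2.31]
0.6 0 [-0.5   0.2   1.87  0.    1.07 -2.63]
0.6 0.15 [-0.5   0.2   1.87 -0.    1.07 -2.48]
0.6 0.3 [-0.5   0.2   1.87 -0.    1.07 -2.33]
0.7 0 [-0.51  0.19  1.89  0.    1.06 -2.64]
0.7 0.15 [-0.51  0.19  1.89 -0.    1.06 -2.49]
0.7 0.3 [-0.51  0.19  1.89 -0.    1.06 -2.34]
[(0.3, 0), (0.4, 0), (0.5, 0), (0.6, 0)]
0.3 [ 4.6 -1.8  0.8] [-0.92 -1.43 -0.2 ] 0.105
0.4 [9.2 0.5 0.1] [-0.66 -2.5  -0.19] 0.101
0.5 [ 6.3 -0.5  2.8] [-0.85 -2.11 -0.32] 0.101
0.6 [5.  0.4 8.4] [-0.57 -2.12 -0.51] 0.105
[-0.   0.8 -1.1]
12.7083 [ 0.53663138 -0.16526707  0.23180787]
```

View pics/s4.png

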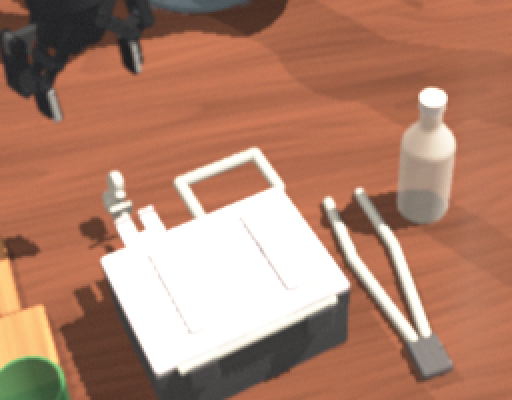

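In the picture the bolt lies out in front of the lug, with the nut at (117,195), and the lid is shut. I'll verify its angle by depth, and measure the handle bar too.

```bash
python3 - <<'E'
from h import *
for n in("scene","top"):
    im,d=robot.grab_frame(n); P=cloud(n,d); L=(P-np.r_[MC,0])@np.c_[ex,ey,[0,0,1]]
    m=(L[...,0]<-.125)&(L[...,0]>-.26)&(L[...,1]>-.1)&(L[...,1]<-.01)&(L[...,2]>.02)&(L[...,2]<.14)
    N=L[m]; print(n,len(N),"nut zone min",N.min(0).round(3),"max",N.max(0).round(3),"mean",N.mean(0).round(3))
    h=(L[...,0]<-.128)&(L[...,0]>-.16)&(L[...,1]>.0)&(L[...,1]<.12)&(L[...,2]>.08)&(L[...,2]<.115)
    H=L[h]; print("bar",len(H),np.percentile(H,[3,50,97],axis=0).round(4).tolist())
E
```

```text
scene 222 nut zone min [-0.21  -0.063  0.026] max [-0.161 -0.039  0.081] mean [-0.183 -0.052  0.056]
bar 128 [[-0.1362, 0.0075, 0.0926], [-0.1307, 0.0502, 0.0988], [-0.1281, 0.0987, 0.1012]]
top 30 nut zone min [-0.146 -0.053  0.036] max [-0.125 -0.045  0.047] mean [-0.136 -0.048  0.041]
bar 191 [[-0.1383, 0.0107, 0.0956], [-0.1333, 0.0576, 0.1006], [-0.1284, 0.1025, 0.1036]]
```

The bolt is down at its stop: the nut is at z≈0.056, about 88 mm out from the pin, and the lid is shut. Now the handle, approached with a 0.45 rad tilt so the rear finger clears the lid.

```bash
python3 - <<'E'
from h import *
t=.45; o=down(MY,t); z=R.from_rotvec(o).as_matrix()[:,2]
bar=mw(-.134,.054,.095); p=bar+.008*z
robot.movep(p-.12*z,o); im,_=robot.grab_frame("wrist"); cv2.imwrite("pics/w5.png",im[...,::-1])
print(robot.move_straight(p,.07,stop_force=15)); s=robot.get_state(); print(s["force"].round(1),s["tool_pos"],p)
robot.clamp(); s=robot.get_state(); print(s["grip_width"],s["force"].round(1),s["time_s"])
im,_=robot.grab_frame("scene"); cv2.imwrite("pics/s5.png",im[100:300,100:356,::-1].repeat(2,0).repeat(2,1))
E
```

```text
False
[-0.1  0.8  0.8] [ 0.5313534  -0.06006722  0.08821412] [ 0.53118585 -0.05991153  0.08779642]
0.11531950259537947 [5.1 3.4 0.5] 16.9167
```

View pics/s5.png

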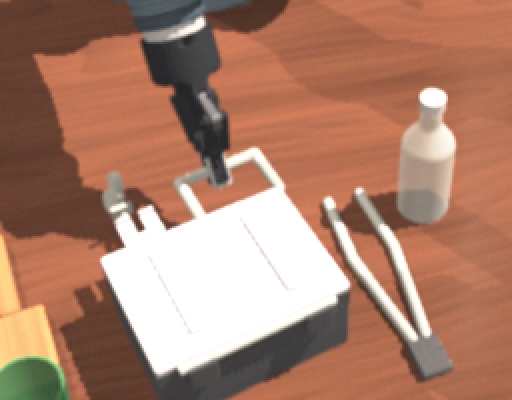

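The fingers hold the bar at (220,175), and the grip width of 0.115 corresponds to about 10–12 mm, which fits the bar. Now I lift along the hinge arc.

```bash
python3 - <<'E'
from h import *
s=robot.get_state(); p0=s["tool_pos"]; o=s["orientation"]; ok=True
for th in np.arange(1,14)*.095:
    p=p0+.215*(1-np.cos(th))*ex+np.array([0,0,.215*np.sin(th)])
    robot.move_straight(p,.08); s=robot.get_state(); print(round(th,2),s["force"].round(1),round(s["grip_width"],3))
    if np.linalg.norm(s["force"])>45: print("STOP"); ok=False; break
if ok:
    robot.wait(.3); robot.open(); robot.wait(.3); s=robot.get_state(); print(s["force"].round(1))
    z=R.from_rotvec(o).as_matrix()[:,2]; robot.move_straight(s["tool_pos"]-.12*z,.1)
print(robot.get_state()["time_s"])
im,d=robot.grab_frame("scene"); cv2.imwrite("pics/s6.png",cv2.resize(im[...,::-1],(800,600)))
P=cloud("scene",d); L=(P-np.r_[MC,0])@np.c_[ex,ey,[0,0,1]]
m=(L[...,2]>.15)&(L[...,2]<.27)&(L[...,0]>-.04)&(L[...,0]<.12)&(abs(L[...,1])<.09)
A=L[m]; k=np.polyfit(A[:,2],A[:,0],1); print(len(A),"lid angle deg",90+np.degrees(np.arctan(k[0])), 90-np.degrees(np.arctan(-k[0])))
E
```

```text
0.1 [-1.4 -1.8  0.8] 0.117
0.19 [-5.9 -2.9  1.4] 0.118
0.29 [-10.9  -4.6   3.5] 0.114
0.38 [-15.   -6.1   5.2] 0.115
0.48 [-20.3  -8.4   7.9] 0.119
0.57 [-27.7  -8.5  12.2] 0.115
0.66 [-33.5  -7.8  18.6] 0.112
0.76 [-22.4  -2.9  15. ] 0.115
0.86 [-11.4  -1.    8.5] 0.116
0.95 [-11.5  -1.8  10.3] 0.116
1.04 [-5.6 -1.3  5.8] 0.115
1.14 [-4.9 -0.8  6.1] 0.112
1.24 [-3.5 -0.4  6.1] 0.116
[-0.1 -0.3  0.3]
24.95
5566 lid angle deg 70.40517533914816 70.40517533914816
```

View pics/s6.png

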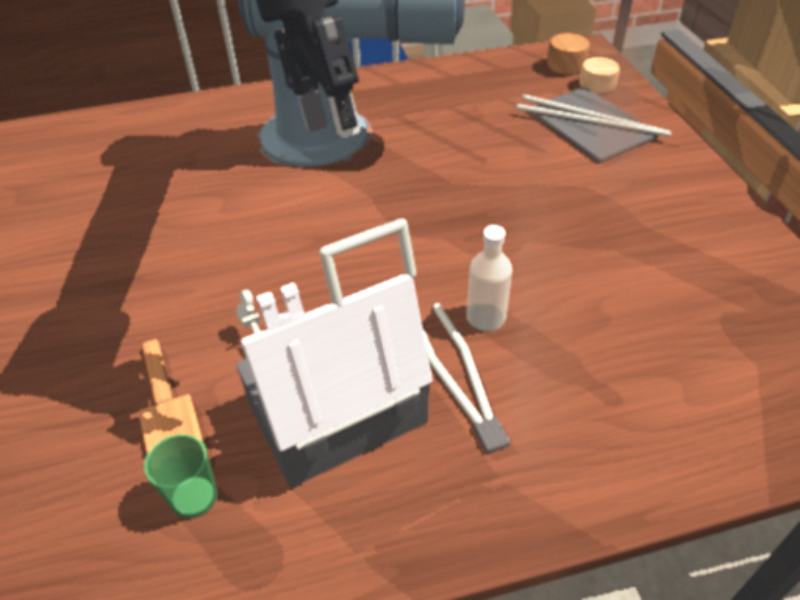

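The lid stands open at about 70° with the handle bar at (365,235). The bolt is out, with the nut at (248,305). The bystanders are where they began and the gripper is clear.

```bash
python3 -c "
from station import robot
print(robot.get_state()['force'].round(1)); robot.job_done()"
```

```text
[ 0.3 -0.7  0.3]
the job is handed in; nothing more can be done
```

The mould is open and the job is handed in at about 25 s of the 70 s allowed; `job_done()` gives no verdict, so the result is from my own checks.

- **Nut:** I turned it about 2.66 rad counter-clockwise in one grip, with no slip seen. I judged this from the turn of the gripper and did not measure the nut angle afterwards.
- **Eyebolt:** I swung it out of the slot to about 0.6 rad, and it fell on from there by itself. By depth it lay at roughly 1.26 rad or more with the lid still shut. In the last picture it is still down.
- **Lid:** I lifted it by the handle and let go. It stands by itself at about 70° by depth (1.23 rad).
- **Bystanders and contact:** By eye the soap bottle, tumbler, jacks and paddle look where they began. The gripper is clear, with the tool force near zero.

**What went wrong on the way:**
- **Joint limit:** Joint 6 reached its limit early in the swing. I finished the arc with the gripper upright, letting the nut pivot in the pads.
- **Force during the lift:** The tool force rose to about 39 N mid-lift, probably from a small error in my hinge arc. It fell back to about 7 N by the top.

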